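Let two gas cartridges out of the rocker-gate dispenser

ROBOT

A 6-joint arm with a two-finger parallel gripper is mounted at the origin on the work surface. World frame = base frame: x ahead of the robot, y to its left, z up, the work surface at z = 0. Lengths are in mm, angles in rad, forces in N, time in s.
With the tool pointing down it reaches from about 350 to 875 mm from the base axis. Payload 4.2 kg.
Tool frame: the origin (TCP) lies at the very end of the fingers, on their centre line; the grasp point (between the pads) lies 19 mm behind it (arm.grasp_offset is the distance from the TCP to the grasp point, in mm); z points along the fingers, y is the direction in which the jaws open and shut (so a half turn about z gives the same grasp; the last joint's range is limited). The gripper opens to 85 mm and grips with 20 to 120 N. Pads are 22 mm wide; open, the fingers measure 114 mm over their backs; the gripper's body (76 mm by 85 mm) begins 54 mm behind the grasp point. The pads swing forward as they close: fully open they stand 13 mm farther back than shut.
Start: joints at [-0.936, 0.385, 0.008, 0, -1.194, -0.259], TCP at [229.399, -581.356, 231.312] pointing down, gripper open.
Joint ranges: [-3.14, 3.14], [-1.21, 2.06], [-1.07, 1.41], [-3.16, 2.05], [-2.99, -0.16], [-3.1, 3.1]. Speed limits (rad/s): [2.79, 2.79, 3.14, 3.14, 3.14, 3.14].

INTERFACE

Orientations are given as a unit quaternion [x, y, z, w].
In Python, from bench import arm gives the robot as it stands.
- The arm moves only by the tool arm_command, never from a script. Its argument "commands" is one flat list of numbers, 4 for each row, row after row: the shift along the tool's x, y, z in m, then the turn about the tool's z in degrees. In form: [tx, ty, tz, roll, tx, ty, tz, roll, ...]. A call has exactly 5 rows; each row shifts and turns the pose as measured when the row begins, along the tool's axes as they then stand; what a row does not reach is not made up. A row lasts 1/10 s, in which the tool goes at most 50 mm and 8.59 degrees, less where a joint would pass 70% of its speed; a pose out of reach is approached as far as the arm can. A call with a gripper value outside its range is refused whole. "jaw" is the opening, from 0 (shut) to 1 (fully open), set as the call begins (left out, the last holds). The fingers move at their own pace and stop on an object; the grip force is fixed at half the most. Time passes only in rows, so rows that do not move let the fingers close, or fill a call up. It gives the time, the measured TCP pose, the force and the opening at its end, in the units of the state.
- arm.read_state(): the state, without advancing time (a new reading comes with each control period).
- arm.get_image(name): name is "side" or "top"; returns the picture (400x640x3 uint8, red, green, blue); there is no depth.
- arm.camera_info(name): a dict with "camera_matrix" (3x3 intrinsics, pixels), "world_from_camera" (4x4, takes a point from camera to world coordinates). Camera axes: x right, y down, z forward; pixel columns grow to the right and rows downward; lengths in mm; the calibration is good to about 2 mm. A picture is of the moment at which its call begins. camera_info takes no time and is no camera call.
- arm.job_done(): hands the job in, once; it reports no verdict.
Trained networks look in the newest picture that a camera, given by its name, has taken for a name from the list of things; names that differ only in an ending like _2 or _b are one class to them, and where a whole thing is asked for, a point or a joint stands for the part that bears it (a point fixed in the world has none). Each returns a list of dicts, best first, with "confidence" (0 to 1); they miss things now and then, are a little off and sometimes report something else, mostly with a low value. They report only what shows in the picture. A call takes as long as a camera call. They do not tell look-alikes from the thing itself.
- arm.regions_of(camera, target): "mask" (400x640 bool, what is visible of it).
- arm.place_of(camera, target): "centre" ([x, y, z] in mm, in the coordinates of the camera as it stood for that picture, good to about 4 mm: a listed point, or the origin of a listed thing).
The state is a dict: "clock": time; "joints": joint angles; "joint_vel": joint speeds; "joint_efforts": joint torques, N m; "position": TCP position; "ee_rot": TCP orientation; "contact_force": force on the tool from outside, world axes, zero at the start; "wrist_torque": the same for the moment, N m; "gripper_width": finger opening in mm.
Only numpy, scipy, OpenCV 4.12 (cv2) and the standard library are available. Lean on these libraries where they do the work, as an engineer would, in place of code of your own. Each camera call takes 0.05 s, during which the arm holds its last target.

TASK

Two gas cartridges are wanted from the gravity dispenser on the shelf. Press the black paddle at the high end of its rocker fully down with the fingertips so that the gate at the other end lifts and one cartridge rolls down into the open pocket at the low end, let the paddle come fully up again, then do it once more for the second. Just those two: keep your fingers off the cartridges themselves, and finish with the gate shut, the two cartridges lying in the pocket, the rest still in the chute, and the dish and tools around left where they are.

Things in the scene. Friction and masses are not known exactly. Their poses are not given: they have to be found in the camera images.
- dispenser: gravity dispenser of dark grey painted sheet, screwed to the shelf: a straight open chute 96 mm wide, 180 mm long, sloping down 20 degrees towards its own -x, on a foot plate 186 x 124 mm. Origin on the shelf under the chute; z up, x level along the chute towards its high end, y across. Four cartridges lie across it in a row, the lowest against the gate. The paddle, at rest, is its highest part.
- rocker (a joint): angle, rad: 0 at rest (paddle up, gate shut), 0.34 paddle fully down on its stop. Level axis along the dispenser's y at x 0.038, z 0.076. Spring return: about 2 N to start, 4 N fully down at mid-paddle. From about 0.23 a cartridge can pass; stop fingers rise behind it and hold the others until the paddle is up: one per full press. After a half press the gate may rest on a cartridge; a full press frees it.
- paddle (a point): black ribbed rubber paddle at the rocker's high end, beyond the chute: flat plate 42 mm (x, along the chute) by 62 mm (y), 6 mm thick; at rest its +x edge is tilted up 20 degrees. The point is the middle of its upper face, at rest at x 0.112, y 0, z 0.120 in the dispenser's frame. It turns with the rocker: fully down, its middle has gone 27 mm down and 10 mm towards the dispenser's +x.
- gate (a point): middle of the steel cross plate that is the gate, seen at rest (the point stays there when the gate lifts); the plate is 106 mm wide, 3 mm thick, at the rocker's low end
- pocket (a point): middle of the pocket's floor, below the gate: open trough 74 mm long, 90 mm wide inside, with a 13 mm lip at its low end. Cartridges let out come to rest here, the first against the lip (dispenser x about -0.076), the next behind it (x about -0.055)
- cartridge_1: steel gas cartridge, body 22 mm in diameter and 76 mm long with rounded ends, and a 10 mm thin neck at its +y end (86 mm overall), 40 to 80 g; the lowest one, against the gate at the start; the first to come out. Origin on its axis at mid length; its y axis is its long axis, lying across the chute (along the dispenser's y). Loose, it rolls.
- cartridge_2: steel gas cartridge, body 22 mm in diameter and 76 mm long with rounded ends, and a 10 mm thin neck at its +y end (86 mm overall), 40 to 80 g; the second in the row, the second to come out. Origin on its axis at mid length; its y axis is its long axis, lying across the chute (along the dispenser's y). Loose, it rolls.
- cartridge_3: steel gas cartridge, body 22 mm in diameter and 76 mm long with rounded ends, and a 10 mm thin neck at its +y end (86 mm overall), 40 to 80 g; the third in the row, to stay in the chute. Origin on its axis at mid length; its y axis is its long axis, lying across the chute (along the dispenser's y). Loose, it rolls.
- cartridge_4: steel gas cartridge, body 22 mm in diameter and 76 mm long with rounded ends, and a 10 mm thin neck at its +y end (86 mm overall), 40 to 80 g; the fourth and highest in the row, to stay in the chute. Origin on its axis at mid length; its y axis is its long axis, lying across the chute (along the dispenser's y). Loose, it rolls.
- dish: green ceramic dish, 110 mm across, 30 mm high; bystander. Origin at the centre of its underside
- spoke_wrench: chrome spoke wrench, 102 mm long, 22 mm wide, 6 mm thick, lying flat; bystander. Origin at the middle of its underside
- lever_low: lower of the two crossed yellow nylon tyre levers, 116 mm long, 17 mm wide, 5 mm thick; bystander. Origin at the middle of its underside
- lever_high: upper, arched one of the two crossed yellow tyre levers, 116 mm long, 17 mm wide, standing 13 mm high over the lower one; bystander. Origin at mid length, on the shelf
Things that resemble listed ones, but are neither listed nor needed, are in the scene too. Leave any orange look-alike of the cartridge_4 alone. Leave any pink look-alike of the cartridge_3 alone.

How it is judged (in metres and radians):
On the way, in this order (a step that is already met when the one before it is completed fails the run):
1. the fingers press the paddle down, the gate is up (value of joint rocker above 0.24 rad and contact force between the fingers and rocker_c0 above 0.3 N), for 0.1 s.
2. the first cartridge is in the pocket, the paddle is up again and the second is still held (x of cartridge_1 in the frame of dispenser between -0.095 and -0.036 m and z of cartridge_1 in the frame of dispenser below 0.05 m and value of joint rocker below 0.04 rad and x of cartridge_2 in the frame of dispenser above -0.012 m), for 0.2 s.
3. the fingers press the paddle down a second time (all of step 1), for 0.1 s.
4. the second cartridge is in the pocket and the paddle is up again (x of cartridge_2 in the frame of dispenser between -0.095 and -0.036 m and z of cartridge_2 in the frame of dispenser below 0.05 m and value of joint rocker below 0.04 rad), for 0.2 s.
At the end, for the whole second after the job is handed in: cartridges 1 and 2 lie at rest in the pocket below the gate (36 to 95 mm down from the dispenser's origin along its -x), cartridges 3 and 4 are still behind the gate, the rocker is back within 0.04 rad of rest (gate shut), all cartridges slower than 30 mm/s (all of step 4 and x of cartridge_1 in the frame of dispenser between -0.095 and -0.036 m and z of cartridge_1 in the frame of dispenser below 0.05 m and x of each of cartridge_3, cartridge_4 in the frame of dispenser above -0.012 m and linear speed of each of cartridge_1, cartridge_2, cartridge_3, cartridge_4 below 0.03 m/s); the robot touches nothing.
It fails at once if a third cartridge passes the gate (x of any of cartridge_3, cartridge_4 in the frame of dispenser below -0.02 m).
It fails at once if the fingers or arm touch a cartridge (contact force between any of the fingers, the arm and cartridge_1 above 0.3 N or contact force between any of the fingers, the arm and cartridge_2 above 0.3 N or contact force between any of the fingers, the arm and cartridge_3 above 0.3 N or contact force between any of the fingers, the arm and cartridge_4 above 0.3 N).
It fails at once if a cartridge is lifted out of the dispenser or falls off it (height (world z) of any of cartridge_1, cartridge_2, cartridge_3, cartridge_4 above 0.105 m or height (world z) of any of cartridge_1, cartridge_2, cartridge_3, cartridge_4 below 0.022 m).
It fails at once if a bystander is moved by more than 15 mm (distance of any of dish, spoke_wrench, lever_low, lever_high from where it was at the start of the episode above 0.015 m).
It also fails if it takes over 45 s, if anything falls off the work surface, if the arm or the gripper's body presses on something with over 40 N, if the wrist force passes 120 N, or if a joint passes its speed limit or range.

## Working session

There is one attempt and no reset: what is moved stays moved. The work goes in short steps, Python scripts to look and compute and a tool call to move; the robot and the scene stay as the last step left them, time stands still between calls to the robot, and variables do not carry over. Pictures are saved under pics/ and viewed, and the job is handed in when it is done.

Besides the shell and the picture viewer there is one more tool, called by a JSON object that holds its "method" and its "body", one argument or row to a line. arm_command: Moves the arm, as the interface text tells. Its arguments: {"type":"object","properties":{"commands":{"type":"array"},"jaw":{"type":"number"}},"required":["commands"]}

```bash
mkdir -p pics
python3 - <<'E'
from bench import arm
import cv2,numpy as np
for c in ("side","top"):
    im=arm.get_image(c); cv2.imwrite(f"pics/{c}0.png",im[:,:,::-1])
    I=arm.camera_info(c);T=np.array(I["world_from_camera"]);print(c,np.round(I["camera_matrix"],1).tolist(),np.round(T,3).tolist())
    for t in ("paddle","gate","pocket","dispenser","cartridge_1","dish","spoke_wrench","lever_high","lever_low"):
        for r in arm.place_of(c,t)[:6]:
            p=np.array(r["centre"]);K=np.array(I["camera_matrix"]);u=K@p
            print(t,round(r["confidence"],2),np.round((T@[*p,1])[:3],1),np.round(u[:2]/u[2]))
s=arm.read_state();print(s)
E
```

```text
side [[391.7, 0.0, 316.8], [0.0, 391.7, 197.5], [0.0, 0.0, 1.0]] [[-0.953, -0.217, 0.21, 420.044], [-0.302, 0.702, -0.645, 497.737], [-0.007, -0.678, -0.735, 626.702], [0.0, 0.0, 0.0, 1.0]]
paddle 0.74 [556.6   8.4 118.8] [329. 182.]
gate 0.91 [ 552.3 -122.9   65.5] [347. 158.]
gate 0.38 [ 670.3 -160.2   -2.4] [302. 160.]
pocket 0.91 [ 550.5 -140.2   31.4] [349. 165.]
dispenser 0.82 [ 5.546e+02 -1.003e+02 -4.000e-01] [342. 187.]
dispenser 0.6 [559.9  12.5 119. ] [326. 183.]
dispenser 0.49 [ 557.7 -102.2   56.4] [342. 167.]
cartridge_1 0.78 [410.1 -99.2  10.3] [408. 198.]
cartridge_1 0.73 [556.3 -62.3  72.5] [338. 174.]
cartridge_1 0.7 [556.  -37.7  78.8] [335. 180.]
cartridge_1 0.7 [414.2  24.8   6.9] [396. 244.]
cartridge_1 0.65 [555.6 -84.5  65.7] [341. 170.]
cartridge_1 0.51 [ 559.1 -101.2   57.5] [342. 167.]
dish 0.75 [743.3 -25.3  -1. ] [251. 192.]
spoke_wrench 0.72 [ 669.1 -160.9   -1.3] [303. 160.]
lever_high 0.86 [539.3 159.2   3.7] [313. 286.]
lever_high 0.19 [ 554.8 -120.    65.6] [346. 159.]
lever_low 0.86 [538.9 160.1   0.6] [313. 288.]
top [[474.6, 0.0, 316.6], [0.0, 474
[... 1028 characters left out ...]
'clock': 1.0, 'joints': array([-9.36398776e-01,  3.84686436e-01,  7.87772888e-03, -2.46904982e-05,
       -1.19401246e+00, -2.58639467e-01]), 'joint_vel': array([ 0.00079665,  0.00205407, -0.00108353, -0.0009953 , -0.00011934,
       -0.00075866]), 'joint_efforts': array([-4.91145011e-05, -3.92098689e+01,  1.88619894e+01,  4.19074774e+00,
       -2.97295655e-04,  8.79275916e-06]), 'position': array([ 229.39581664, -581.33897467,  231.30786812]), 'ee_rot': array([-1.86771220e-01,  9.82403436e-01,  1.61606120e-05,  4.98982523e-06]), 'contact_force': array([-0.40215679,  0.40683561,  0.03467088]), 'wrist_torque': array([-0.03146874, -0.02197759, -0.00061194]), 'gripper_width': 85.4098191970883}
```

Run:
```python
import cv2
for c,(x0,y0) in (("side",(200,110)),("top",(230,110))):
    im=cv2.imread(f"pics/{c}0.png")[y0:y0+200,x0:x0+240]
    cv2.imwrite(f"pics/{c}0z.png",cv2.resize(im,None,fx=3,fy=3,interpolation=2)[:600,:720])
```

```text
(no output)
```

View pics/side0z.png

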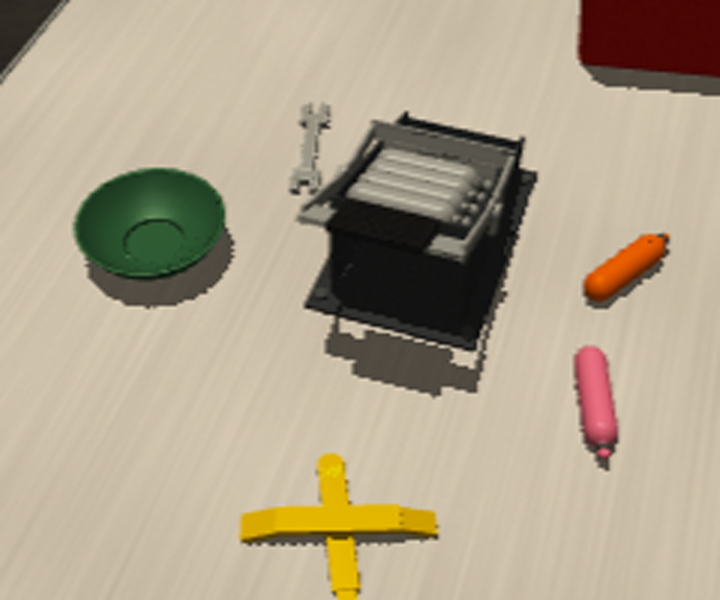

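View pics/top0z.png

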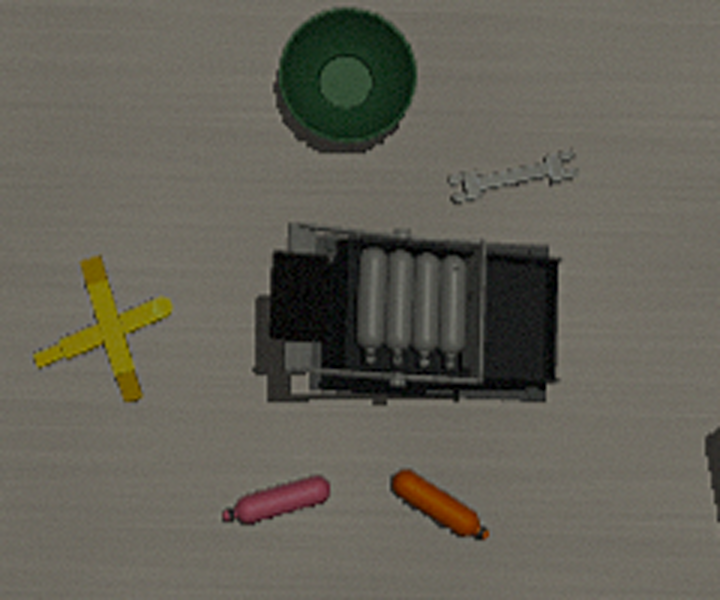

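View pics/top0.png

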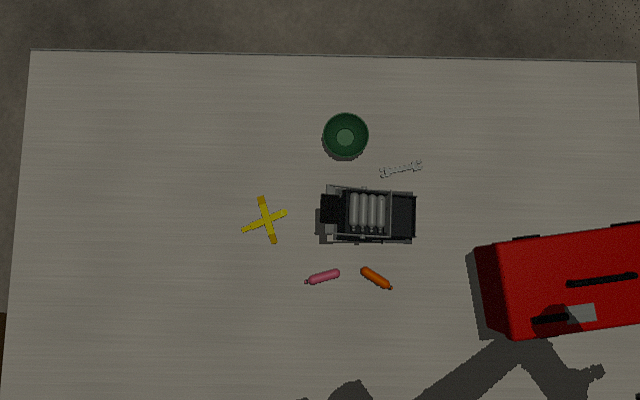

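The side view shows the dispenser with its black paddle at (329,182) and four steel cartridges in the chute. The orange (408,198) and pink (396,244) look-alikes lie on the shelf. The top view agrees, with the paddle at (329,208), the dispenser's +x along world +y and the toolbox on the right. I'll lift and shut the jaws first, to clear the toolbox.

{"method": "arm_command", "body": {
  "commands": [0, 0, -0.04, 0, 0, 0, -0.04, 0, 0, 0, -0.04, 0, -0.03, 0.025, -0.02, 0, -0.038, 0.031, 0, 0],
  "jaw": 0
}}

```text
clock: 1.5
position: [270.8, -505.9, 373.0]
ee_rot: [-0.183, 0.983, 0.003, -0.001]
contact_force: [0.5, 0.3, -0.6]
gripper_width: 12.2
```

{"method": "arm_command", "body": {
  "commands": [-0.038, 0.031, 0, 0, -0.038, 0.031, 0, 0, -0.038, 0.031, 0, 0, -0.038, 0.031, 0, 0, -0.038, 0.031, 0, 0]
}}

```text
clock: 2.0
position: [394.3, -287.5, 376.0]
ee_rot: [-0.181, 0.984, 0.001, 0.001]
contact_force: [0.9, -0.4, -0.4]
gripper_width: 0.1
```

{"method": "arm_command", "body": {
  "commands": [-0.037, 0.032, 0, 0, -0.037, 0.032, 0, 0, -0.037, 0.032, 0, 0, -0.037, 0.032, 0, 0, -0.037, 0.032, 0, 0]
}}

```text
clock: 2.5
position: [510.5, -66.1, 379.2]
ee_rot: [-0.181, 0.983, 0.001, 0.004]
contact_force: [1.4, -0.3, -0.2]
gripper_width: -0.1
```

{"method": "arm_command", "body": {
  "commands": [-0.02, 0.018, 0.03, -8.5, 0, 0, 0.03, -8.5, 0, 0, 0.02, -8.5, 0, 0, 0.02, -8.5, 0, 0, 0, -8.5]
}}

```text
clock: 3.0
position: [526.9, -33.4, 275.8]
ee_rot: [-0.531, 0.848, -0.001, 0.005]
contact_force: [0.3, 0.6, 0.8]
gripper_width: -0.2
```

{"method": "arm_command", "body": {
  "commands": [0, 0, 0.02, -8.5, 0, 0, 0.02, -8.5, 0, 0, 0, -8.5, 0, 0, 0, 0, 0, 0, 0, 0]
}}

```text
clock: 3.5
position: [527.2, -33.1, 234.1]
ee_rot: [-0.705, 0.709, -0.002, 0.004]
contact_force: [0.3, 0.2, -0.7]
gripper_width: -0.1
```

```bash
cat > st.py <<'E'
from bench import arm
import numpy as np
from scipy.spatial.transform import Rotation as R
def st():
    s=arm.read_state();r=R.from_quat(s["ee_rot"]).as_matrix()
    print(s["clock"],np.round(s["position"],1),"X",np.round(r[:,0],3),"Y",np.round(r[:,1],3),"Z",np.round(r[:,2],3),np.round(s["contact_force"],1),s["joints"][[0,5]].round(2))
    return s,r
def find(c,t):
    I=arm.camera_info(c);T=np.array(I["world_from_camera"])
    for q in arm.place_of(c,t)[:8]: print(c,t,round(q["confidence"],2),np.round((T@[*q["centre"],1])[:3],1))
E
python3 - <<'E'
from st import *
s,r=st();print("tool shift to (557,17,150)",r.T@(np.array([557,17,150])-s["position"]))
import cv2
for c in ("side","top"):
    im=arm.get_image(c); cv2.imwrite(f"pics/{c}1.png",im[100:300,200:440,::-1].repeat(3,0).repeat(3,1))
    find(c,"paddle")
E
```

```text
3.5 [527.2 -33.1 234.1] X [-0.005 -1.    -0.003] Y [-1.     0.005 -0.009] Z [ 0.009  0.003 -1.   ] [ 0.3  0.2 -0.7] [ 0.24 -0.25]
tool shift to (557,17,150) [-50.0024464  -28.75128668  84.5315188 ]
side paddle 0.65 [560.    9.8 117.3]
side paddle 0.18 [555.8 -60.8  68.1]
```

View pics/side1.png

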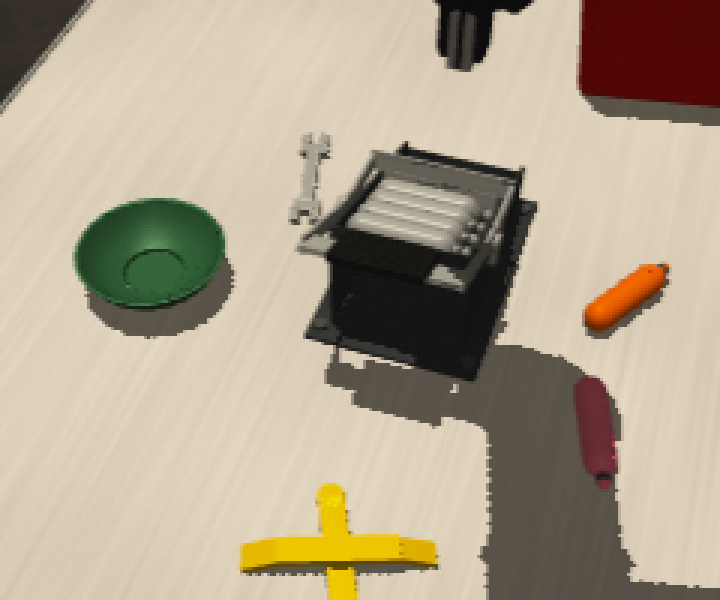

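The side picture shows the shut fingertips at about (354,122), above and beyond the dispenser. The paddle shows at about (328,185) and nothing has been disturbed. Next I go over the paddle.

{"method": "arm_command", "body": {
  "commands": [-0.025, -0.015, 0, 0, -0.025, -0.015, 0.02, 0, 0, 0, 0.03, 0, 0, 0, 0.025, 0, 0, 0, 0, 0]
}}

```text
clock: 4.2
position: [562.1, 19.3, 161.7]
ee_rot: [-0.704, 0.71, -0.005, 0.009]
contact_force: [-0.8, 0.9, 0.3]
gripper_width: -0.1
```

Run:
```python
from st import *
s,r=st()
import cv2
for c in ("side","top"):
    im=arm.get_image(c); cv2.imwrite(f"pics/{c}2.png",im[130:230,260:420,::-1].repeat(5,0).repeat(5,1))
    find(c,"paddle")
```

```text
4.2 [562.1  19.3 161.7] X [-0.009 -1.    -0.006] Y [-1.     0.009 -0.019] Z [ 0.019  0.006 -1.   ] [-0.8  0.9  0.3] [ 0.32 -0.33]
side paddle 0.95 [560.1   7.1 119. ]
side paddle 0.33 [ 553.7 -121.4   66. ]
top paddle 0.57 [560.3  12.5 122.7]
```

View pics/side2.png

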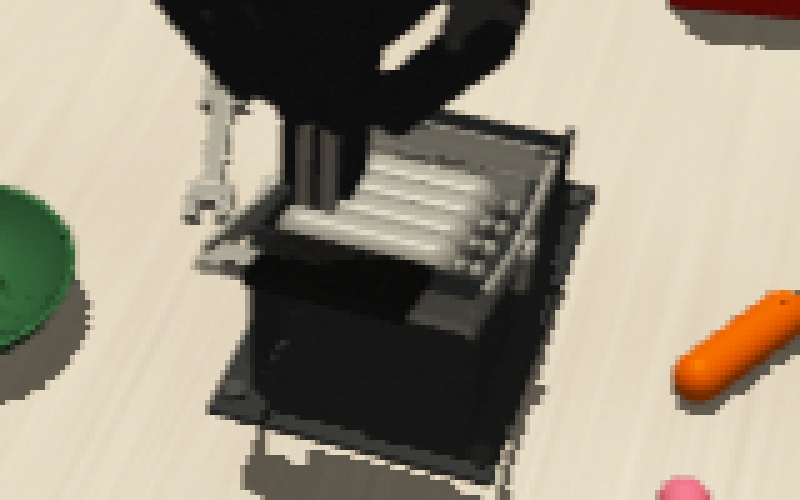

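View pics/top2.png

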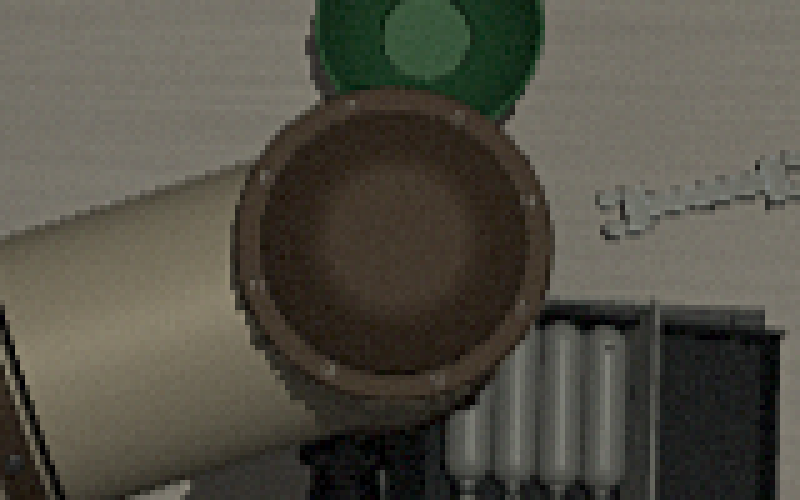

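The side picture shows the fingertips at about (323,172), coming down over the paddle at (328,187). In the top view the arm hides the paddle. Now down to just above the paddle.

{"method": "arm_command", "body": {
  "commands": [0.003, 0.004, 0.015, 0, 0, 0, 0.012, 0, 0, 0, 0, 0, 0, 0, 0, 0, 0, 0, 0, 0]
}}

```text
clock: 4.9
position: [565.6, 16.8, 145.4]
ee_rot: [-0.704, 0.71, -0.011, 0.018]
contact_force: [-0.5, 0.3, 0.2]
gripper_width: 0.4
```

Run:
```python
from st import *
s,r=st()
import cv2
for c in ("side",):
    im=arm.get_image(c); cv2.imwrite(f"pics/{c}3.png",im[130:230,260:420,::-1].repeat(5,0).repeat(5,1))
```

```text
4.9 [565.6  16.8 145.4] X [-0.009 -1.    -0.01 ] Y [-0.999  0.009 -0.041] Z [ 0.041  0.01  -0.999] [-0.5  0.3  0.2] [ 0.32 -0.33]
```

View pics/side3.png

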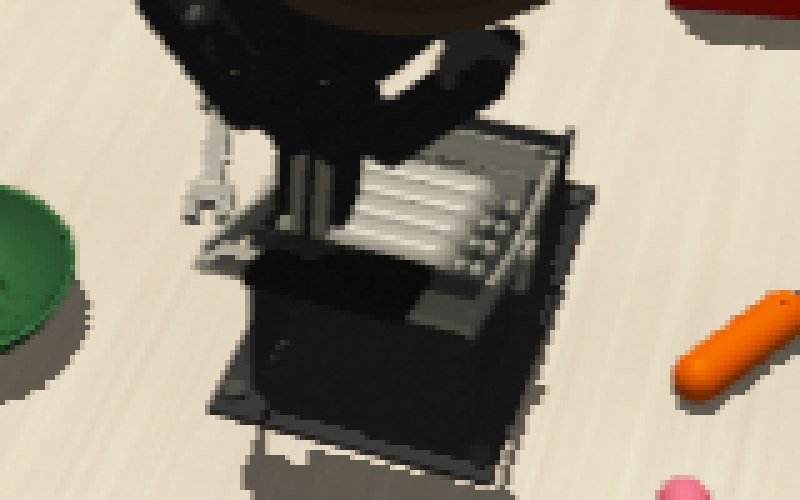

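The fingertips are at about (322,177), just above the paddle. Idle rows let the tool drift slightly towards +x and tilt it, so I'll correct for that and press without delay.

{"method": "arm_command", "body": {
  "commands": [0, 0.003, 0.014, 0, 0, 0.002, 0.014, 0, 0, 0.002, 0.014, 0, 0, 0.002, 0.01, 0, 0, 0.002, 0.008, 0]
}}

```text
clock: 5.45
position: [564.6, 20.0, 91.0]
ee_rot: [-0.705, 0.709, -0.016, 0.026]
contact_force: [-10.0, 5.5, 37.2]
gripper_width: 0.2
```

Run:
```python
from st import *
s,r=st();print(s["joints"].round(3),s["joint_efforts"].round(2))
import cv2
for c in ("side",):
    im=arm.get_image(c); cv2.imwrite(f"pics/{c}4.png",im[130:230,260:420,::-1].repeat(5,0).repeat(5,1))
```

```text
5.45 [564.6  20.   91. ] X [-0.006 -1.    -0.014] Y [-0.998  0.007 -0.06 ] Z [ 0.06   0.014 -0.998] [-10.    5.5  37.2] [ 0.33 -0.34]
[ 0.326  0.399 -0.372  0.009 -0.738 -0.338] [ -2.82 -22.49   9.29   1.79   1.37   0.03]
```

View pics/side4.png

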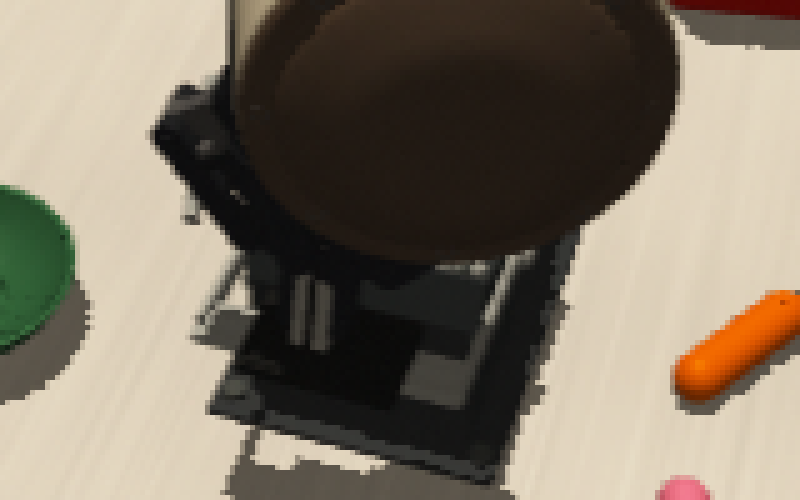

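The paddle is flat on its stop, with 37 N at z 91 and the fingertips at about (322,199) near its middle. I hold for 0.5 s and then release.

{"method": "arm_command", "body": {
  "commands": [0, 0.002, 0.002, 0, 0, 0.002, 0.002, 0, 0, 0.002, 0.002, 0, 0, 0.002, 0.002, 0, 0, 0.002, 0.002, 0]
}}

```text
clock: 6.0
position: [564.4, 19.9, 92.5]
ee_rot: [0.707, -0.706, 0.025, -0.034]
contact_force: [-1.3, -1.0, 8.0]
gripper_width: 0.0
```

{"method": "arm_command", "body": {
  "commands": [0, 0.002, -0.015, 0, 0, 0.002, -0.015, 0, 0, 0.002, -0.015, 0, 0, 0.002, -0.015, 0, 0, 0.002, 0, 0]
}}

```text
clock: 6.5
position: [549.3, 18.0, 154.2]
ee_rot: [0.707, -0.706, 0.026, -0.033]
contact_force: [0.3, -0.6, 1.0]
gripper_width: 0.2
```

Run:
```python
from st import *
s,r=st();print(s["joints"].round(3),s["joint_efforts"].round(2))
import cv2
for c in ("side","top"):
    im=arm.get_image(c); cv2.imwrite(f"pics/{c}5.png",im[130:230,260:420,::-1].repeat(5,0).repeat(5,1))
    find(c,"cartridge_1");find(c,"paddle")
```

```text
6.5 [549.3  18.  154.2] X [ 0.003 -1.    -0.01 ] Y [-0.996 -0.002 -0.084] Z [ 0.084  0.01  -0.996] [ 0.3 -0.6  1. ] [ 0.34 -0.35]
[ 0.338  0.289 -0.359  0.024 -0.841 -0.351] [-1.000e-01 -3.190e+01  1.631e+01  3.580e+00 -1.000e-02  1.000e-02]
side cartridge_1 0.84 [412.4  26.7   7.6]
side cartridge_1 0.83 [ 411.6 -101.4   11.2]
side cartridge_1 0.61 [ 553.8 -105.3   54.2]
side cartridge_1 0.61 [540.4 161.2   2.1]
side cartridge_1 0.59 [554.5 -60.5  70.7]
side cartridge_1 0.55 [554.6 -79.7  64.8]
side cartridge_1 0.45 [ 553.5 -179.1   31.8]
side paddle 0.86 [558.4  10.  117.7]
top cartridge_1 0.74 [410.4  21.8  11.3]
top cartridge_1 0.73 [405.2 -98.9  10.1]
top cartridge_1 0.63 [ 552.2 -174.7   32.2]
top cartridge_1 0.52 [554.9 -89.8  65.7]
```

View pics/side5.png

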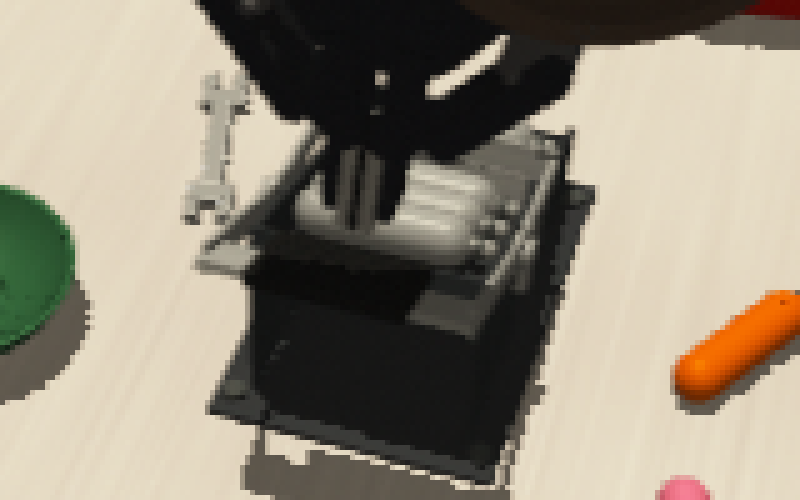

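View pics/top5.png

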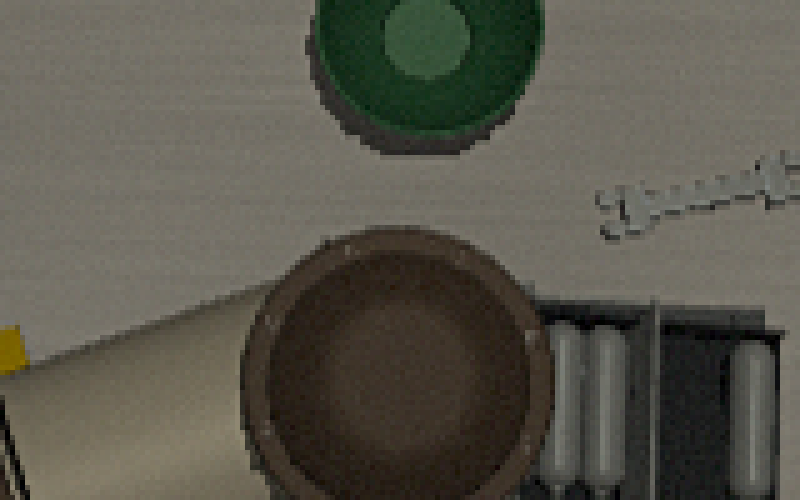

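The first cartridge lies against the pocket lip at about (411,212) in the top view. The second is against the gate, and the paddle is up at z ≈118. Now the second press.

{"method": "arm_command", "body": {
  "commands": [0, -0.004, 0.006, 0, 0, 0, 0.005, 0, 0, 0, 0, 0, 0, 0, 0.006, 0, 0, 0, 0.006, 0]
}}

```text
clock: 7.3
position: [554.2, 17.9, 125.1]
ee_rot: [0.707, -0.706, 0.024, -0.03]
contact_force: [0.0, 0.3, -0.4]
gripper_width: 0.3
```

Run:
```python
from st import *
s,r=st()
```

```text
7.3 [554.2  17.9 125.1] X [ 0.002 -1.    -0.008] Y [-0.997 -0.002 -0.076] Z [ 0.076  0.008 -0.997] [ 0.   0.3 -0.4] [ 0.33 -0.35]
```

{"method": "arm_command", "body": {
  "commands": [0, 0, 0.009, 0, 0, 0, 0.009, 0, 0, 0, 0.009, 0, 0, 0, 0.008, 0, 0, 0.001, 0.006, 0]
}}

```text
clock: 7.8
position: [558.2, 19.4, 90.0]
ee_rot: [0.709, -0.704, 0.026, -0.03]
contact_force: [-23.1, 4.5, 59.1]
gripper_width: -0.2
```

Run:
```python
from st import *
s,r=st()
```

```text
7.8 [558.2  19.4  90. ] X [ 0.007 -1.    -0.006] Y [-0.997 -0.007 -0.079] Z [ 0.079  0.006 -0.997] [-23.1   4.5  59.1] [ 0.34 -0.35]
```

On the stop again. Hold, then release.

{"method": "arm_command", "body": {
  "commands": [0, 0.001, 0.001, 0, 0, 0.001, 0.002, 0, 0, 0.001, 0.002, 0, 0, 0.001, 0.002, 0, 0, 0.001, 0.002, 0]
}}

```text
clock: 8.3
position: [558.0, 19.3, 92.1]
ee_rot: [0.711, -0.702, 0.031, -0.035]
contact_force: [-4.5, 0.7, 16.8]
gripper_width: 0.1
```

{"method": "arm_command", "body": {
  "commands": [0, 0, -0.02, 0, 0, 0, -0.02, 0, 0, 0, -0.02, 0, 0, 0, -0.03, 0, 0, 0, -0.03, 0]
}}

```text
clock: 8.8
position: [543.2, 16.9, 207.7]
ee_rot: [0.711, -0.702, 0.028, -0.028]
contact_force: [0.8, 1.0, -0.6]
gripper_width: 0.4
```

{"method": "arm_command", "body": {
  "commands": [-0.03, 0, -0.03, 0, -0.04, 0, -0.01, 0, -0.04, 0, 0, 0, -0.04, 0, 0, 0, 0, 0, 0, 0]
}}

```text
clock: 9.3
position: [539.5, 170.6, 250.3]
ee_rot: [0.709, -0.704, 0.03, -0.03]
contact_force: [-0.6, 0.3, -1.2]
gripper_width: 0.0
```

Run:
```python
from st import *
s,r=st()
import cv2
for c in ("side","top"):
    im=arm.get_image(c); cv2.imwrite(f"pics/{c}6.png",im[130:230,260:420,::-1].repeat(5,0).repeat(5,1))
    find(c,"cartridge_1");find(c,"paddle");find(c,"dish");find(c,"spoke_wrench");find(c,"lever_high")
```

```text
9.3 [539.5 170.6 250.3] X [ 0.007 -1.    -0.001] Y [-0.996 -0.007 -0.085] Z [ 0.085  0.002 -0.996] [-0.6  0.3 -1.2] [ 0.62 -0.63]
side cartridge_1 0.89 [ 410.  -101.4    7.6]
side cartridge_1 0.89 [411.9  26.2   9.6]
side cartridge_1 0.57 [552.9 -80.2  62. ]
side cartridge_1 0.36 [ 553.  -105.    54.8]
side paddle 0.67 [558.5   9.3 115.3]
side dish 0.88 [745.3 -24.9  -1.9]
side dish 0.57 [538.2 157.    7.8]
side lever_high 0.77 [540.4 157.3   4.8]
top cartridge_1 0.87 [ 554.4 -108.9   57.6]
top cartridge_1 0.72 [ 552.3 -177.3   31.6]
top cartridge_1 0.64 [ 406.3 -101.4   10.3]
top cartridge_1 0.56 [ 554.8 -151.4   38.6]
top paddle 0.77 [557.2  10.4 121.8]
top dish 0.77 [ 7.431e+02 -2.470e+01 -6.000e-01]
top dish 0.65 [540.7 159.7  -1.1]
top spoke_wrench 0.68 [ 669.4 -158.4   -3.1]
top spoke_wrench 0.51 [ 555.5 -176.3   28.6]
top lever_high 0.52 [5.391e+02 1.567e+02 1.000e-01]
top lever_high 0.16 [ 552.9 -150.1   30. ]
```

View pics/side6.png

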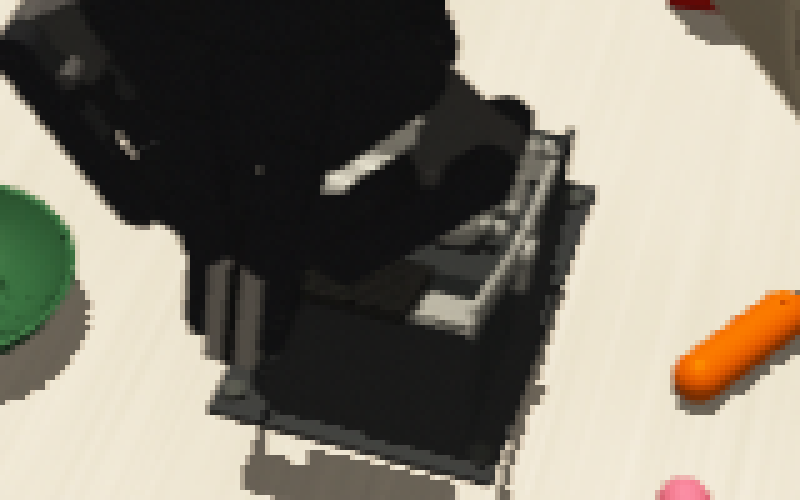

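View pics/top6.png

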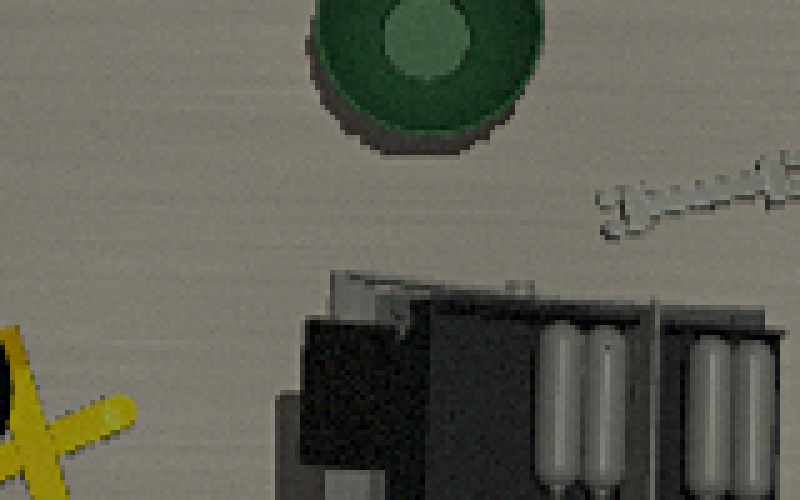

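The top view shows two cartridges in the pocket, at about (402,213) and (411,213). The other two are behind the gate at (372,211) and (380,211), the paddle is up, and the dish, wrench and levers haven't moved. The robot is clear, so I'm handing in.

Run:
```python
from bench import arm
print(arm.job_done())
```

```text
the job is handed in; nothing more can be done
None
```

I pressed the paddle fully down onto its stop twice with the shut fingertips and let it come fully up in between. Each press let out one cartridge. The job was handed in at about 9.4 s on the clock.

**Last checks:**
- **Cartridges:** the last top picture shows two in the pocket, about 51 and 77 mm down from the dispenser's origin. The other two are still behind the gate.
- **Gate and paddle:** the paddle's middle was found at z 115 mm (side) and 122 mm (top), against 120 mm at rest. The gate is seen shut.
- **Surroundings:** the dish, wrench and levers were found within 5 mm of where they started. The arm was clear, with contact force near zero.

**What didn't go cleanly:**
- **Tool drift:** the tool leaned by up to about 5 degrees and drifted several mm sideways while idling; I corrected the sideways part. The fingertips stayed on the paddle.
- **Press force:** the force on the stop read up to about 63 N at the end of the second press, below the 120 N wrist limit.
- **Side camera:** the arm hid the pocket in the last side picture, so the pocket check rests on the top camera alone.

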